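# Walk a stuck jaw plate off its vise with a mallet

## Task

The aluminium jaw plate is stuck on its two pins in the cream vise. Take the stubby orange mallet and work the plate outwards with light taps from behind on its two ears, changing sides each time it cocks and binds, until the gap between the vise's jaw face and the plate is at least 14 mm at both ears; never force it, and touch the plate only with the mallet. Then stand the mallet back upright on its green mat and leave everything else where it is.

Things in the scene. Friction and masses are not known exactly. Their poses are not given: they have to be found in the camera images.
- vise: Cream vise fixed to the bench. Origin at bench height, middle of its fixed jaw's front face; x points out of that face, the way the plate comes off (away from the robot), z up. Fixed jaw: x -45 to 0 mm, 80 mm wide (y), 59 mm high. Base: 12 mm high, 80 mm wide, x -60 to 130 mm. Second jaw: x 80 to 115 mm, 52 mm high. The gap at an ear is that ear point's x in this frame.
- jaw_plate: Aluminium plate, stiff on two pins 35 mm either side of its middle. Origin on its back face, 35 mm to the +y side of its middle, 32 mm above the bench; x the way it travels. 18 mm thick (towards +x), 200 mm wide (y), 36 mm high (14 to 50 mm above the bench). It rocks only 0.055 rad between two jams, about a middle unknown by 0.055 rad, found by feel; it may start jammed. Jammed: 22 N to go on. Over 14 N is too hard. Brass pin heads stop it after 32 mm of travel.
- ear_left (a point): Middle of the back face of the jaw plate's left ear (blue mark, vise's +y side), 32 mm above the bench, 75 mm from the plate's middle. x points out of the plate the way it travels, z up. Ears stick out 60 mm past the jaw, free behind. Pushed here from behind, the plate turns about the far pin and this ear gives at about 7 N by up to 6 mm, then jams: tap the other ear.
- ear_right (a point): Middle of the back face of the jaw plate's right ear (blue mark, vise's -y side), 32 mm above the bench, 75 mm from the plate's middle. x points out of the plate the way it travels, z up. Ears stick out 60 mm past the jaw, free behind. Pushed here from behind, the plate turns about the far pin and this ear gives at about 7 N by up to 6 mm, then jams: tap the other ear.
- mallet_center (a point): Centre of the loose mallet, standing on its head, handle up; 102 mm tall, about 280 g; point 51 mm above its underside, z up. Head: 92 mm long (x), 36 mm wide (y), 40 mm high, orange with black rounded noses (18 mm radius about a vertical line), tips 46 mm from the middle, both alike. Wooden handle 24 x 24 mm, flats square to x and y, from 40 to 102 mm above the underside.
- mat: Thin green mat fixed on the bench, 160 mm (x) x 130 mm (y), 4 mm thick; origin at bench height at its middle, z up. The mallet stands on it.
- wrench: Bystander, leave alone: open-ended steel wrench, 150 mm long, lying on the bench. Origin at its underside or end.
- collet: Bystander, leave alone: steel collet, 36 mm wide and 55 mm tall, standing. Origin at its underside or end.
- parallel: Bystander, leave alone: dark steel bar 120 x 12 x 30 mm, lying on its narrow edge. Origin at its underside or end.
- oiler: Bystander, leave alone: red oil bottle, 50 mm wide and 110 mm tall, standing. Origin at its underside or end.
- bearing: Bystander, leave alone: steel bearing ring, 52 mm wide and 16 mm high, lying flat. Origin at its underside or end.
- driver: Bystander, leave alone: screwdriver, 170 mm long, lying on the bench. Origin at its underside or end.
- slug: Bystander, leave alone: brass round slug, 38 mm wide and 50 mm tall, standing. Origin at its underside or end.
Mind the look-alikes: they are no part of the job. Of the things that look like the mat, take the one that is farthest to the robot's right at the start. Of the things like the part that bears mallet_center, leave any that is turquoise; of the rest the smaller one is meant.

How it is judged (in metres and radians):
On the way, in this order (a step that is already met when the one before it is completed fails the run):
1. the mallet is lifted clear of its mat (height (world z) of mallet_center above 0.062 m), for 0.1 s.
2. the plate stands at least 14 mm off the jaw face at both ears (x of each of ear_left, ear_right in the frame of vise above 0.014 m), for 0.2 s.
At the end, for the whole second after the job is handed in: Both ear points are at least 14 mm in front of the vise's jaw face; the mallet stands upright (within 0.1 rad), at rest and released, on the green mat with its centre inside the mat's outline (5 mm in from the edges) (all of step 2 and angle between mallet_center's own z axis and vertical below 0.1 rad and height (world z) of mallet_center between 0.051 and 0.059 m and x of mallet_center in the frame of mat between -0.075 and 0.075 m and y of mallet_center in the frame of mat between -0.06 and 0.06 m and linear speed of mallet below 0.02 m/s); the robot touches nothing.
It fails at once if the mallet pressed or hit the plate harder than 14 N (contact force between mallet and jaw_plate above 14 N).
It fails at once if the robot itself touched the plate (contact force between any of the fingers, the arm and jaw_plate above 0.5 N).
It fails at once if a bystander was moved more than 15 mm (distance of any of wrench, collet, parallel, oiler, bearing, driver, slug from where it was at the start of the episode above 0.015 m).
It also fails if it takes over 72 s, if anything falls off the work surface, if the arm or the gripper's body presses on something with over 40 N, if the wrist force passes 120 N, or if a joint passes its speed limit or range.

## Robot

A 7-joint arm with a two-finger parallel gripper is mounted at the origin on the work surface. World frame = base frame: x ahead of the robot, y to its left, z up, the work surface at z = 0. Lengths are in m, angles in degrees, forces in N, time in s.
With the tool pointing down it reaches from about 0.425 to 0.875 m from the base axis. Payload 8.4 kg.
Tool frame: the origin (TCP) lies midway between the tips of the shut fingers; the grasp point (between the pads) lies 19 mm behind it; z points along the fingers, y is the line along which they close (so a half turn about z gives the same grasp; the last joint's range is limited). The gripper opens to 87 mm and grips with 3 to 60 N. Pads are 19 mm wide; open, the fingers measure 117 mm over their backs; the gripper's body (75 mm by 190 mm) begins 51 mm behind the grasp point.
Start: joints at [-70.772, 19.091, 2.286, 83.961, -0.768, 76.965, -3.352], TCP at [0.274, 0.589, 0.223] pointing down, gripper open.
Joint ranges: [-147.57, 147.57], [-21.85, 119.76], [-74.77, 79.35], [14.55, 137.4], [-85.83, 265.84], [4.83, 119.75], [-152.11, 152.11]. Speed limits (degrees/s): [127.2, 127.2, 159.86, 159.86, 180, 180, 180].

## Interface

Orientations are given as [roll, pitch, yaw] about the fixed x, y, z axes, in that order (R = Rz(yaw) Ry(pitch) Rx(roll)).
In Python, from rig import arm gives the robot as it stands. Calls block until the motion is done:
- arm.reach(position, orientation): joint-space move of the TCP to a pose.
- arm.movel(position, frame=None, v=0.15, contact_N=None): straight line of the TCP; frame=None keeps the orientation; v is the mean speed in m/s. With contact_N (N) it stops when the force on the tool has changed by that much, and returns True; else False.
- arm.movej(angles): joint-space move.
- arm.gripper_to(opening, strength=None): finger opening in m; strength is the grip in N (None keeps the last); returns when the fingers have stopped.
- arm.sleep(seconds).
- arm.inverse_kinematics(position, orientation): joint angles nearest the present ones, or None.
- arm.read_state(): the state.
- arm.grab_frame(name): name is "side" or "top"; returns a dict with "image" (420x560x3 uint8, red, green, blue), "fx", "fy", "cx", "cy" (pixels), "D" ([k1, k2, p1, p2, k3] as OpenCV has them; the pictures are not rectified), "R" (3x3) and "t" (3): a world point X has camera coordinates R X + t. Camera axes: x right, y down, z forward; pixel columns grow to the right and rows downward; lengths in m; the calibration is good to about 2 mm. A picture is of the moment at which its call begins. There is no depth.
A pose or a line that the arm cannot do raises arm.IKError and nothing moves.
- arm.job_done(): hands the job in; it is judged then, once.
The state is a dict: "t": time; "joint_pos": joint angles; "joint_vel": joint speeds; "joint_torque": joint torques, N m; "position": TCP position; "tool_rot": TCP orientation; "ft_force": force on the tool from outside, world axes, zero at the start; "wrist_torque": the same for the moment, N m; "width": finger opening in m; "finger_force": force on a finger pad.
Only numpy, scipy, OpenCV 4.12 (cv2) and the standard library are available. Lean on these libraries where they do the work, as an engineer would, in place of code of your own. Each camera call takes 0.05 s, during which the arm holds its last target. There are 200 camera calls.

## Working session

There is one attempt and no reset: what is moved stays moved. The work goes in short steps, each a Python script; the robot and the scene stay as the last script left them, time stands still between calls to the robot, and variables do not carry over. Pictures are saved under pics/ and viewed, at most 10 in all, crops included, and the job is handed in when it is done.

```bash
mkdir -p pics; ls
python3 - <<'E'
from rig import arm
import cv2,pickle
d={}
for n in("side","top"):
    f=arm.grab_frame(n);d[n]=f
    cv2.imwrite(f"pics/{n}0.png",f["image"][:,:,::-1])
    print(n,f["fx"],f["cx"],f["cy"],f["D"],f["R"],f["t"])
pickle.dump(d,open("f0.pkl","wb"))
print(arm.read_state())
E
```

```text
pics
side 539.8765116691458 274.5090131839967 209.33238532530544 [-0.05363908  0.          0.          0.          0.        ] [[ 0.94396472 -0.32997095 -0.00705549]
 [-0.21621531 -0.60210417 -0.76858409]
 [ 0.24936228  0.72704177 -0.63970987]] [-0.52429441  0.18979827  1.45888688]
top 524.0225427797991 284.8671104707344 209.4015554364499 [-0.05255795  0.          0.          0.          0.        ] [[-0.0031345  -0.99998347  0.0048202 ]
 [-0.97829998  0.00206785 -0.20718318]
 [ 0.20716979 -0.00536502 -0.97829029]] [-0.01602488  0.56613761  1.21458452]
{'t': 0.1, 'joint_pos': array([-70.7728586 ,  19.12754383,   2.28569024,  84.00480156,
        -0.7672523 ,  76.96325831,  -3.35077902]), 'joint_vel': array([-0.05949113, -0.14590962,  0.01966858, -0.08646805, -0.03793949,
        0.10261718, -0.06024129]), 'joint_torque': array([ 4.63735560e-03, -6.57811260e+01,  1.34060360e+00, -4.04703355e+01,
       -5.96004445e-02,  4.09873773e-02,  6.53144252e-05]), 'position': array([0.27365269, 0.58914687, 0.22176051]), 'tool_rot': array([-1.79919878e+02,  6.24113181e-03,  1.55088328e+02]), 'ft_force': array([-0.00189122,  0.20558367,  0.13138227]), 'wrist_torque': array([-0.00935749,  0.02024759, -0.04062272]), 'finger_force': 0.0, 'width': 0.08695861220935842}
```

View pics/side0.png

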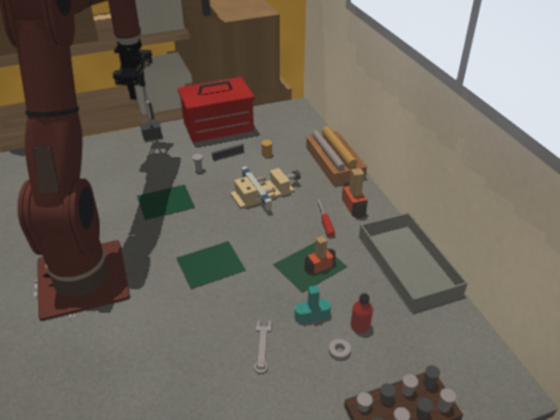

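View pics/top0.png

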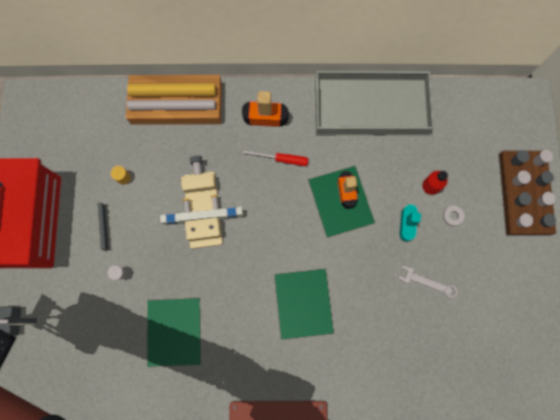

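The side view shows the dark-red arm at the left, the vise at (260,187), the small orange mallet on a mat at (320,260), and the turquoise one at (313,305). In the top view, the rightmost mat is at (341,201) with the small orange mallet at (348,190). The vise is at (202,212) with the plate spanning (162,218) to (242,211), and the larger orange decoy is at (265,112).

```bash
cat > h.py <<'E'
import numpy as np,cv2
def und(f,p):
    K=np.array([[f["fx"],0,f["cx"]],[0,f["fy"],f["cy"]],[0,0,1.]])
    return cv2.undistortPoints(np.array(p,float).reshape(-1,1,2),K,np.array(f["D"])).reshape(-1,2)
def ray(f,p,z):
    R,t=np.array(f["R"]),np.array(f["t"]);c=-R.T@t
    d=np.c_[und(f,p),np.ones(len(und(f,p)))]@R
    return c+d*((z-c[2])/d[:,2])[:,None]
def proj(f,X):
    K=np.array([[f["fx"],0,f["cx"]],[0,f["fy"],f["cy"]],[0,0,1.]])
    return cv2.projectPoints(np.array(X,float).reshape(-1,1,3),cv2.Rodrigues(np.array(f["R"]))[0],np.array(f["t"],float),K,np.array(f["D"]))[0].reshape(-1,2)
E
python3 - <<'E'
import pickle,cv2,numpy as np
from h import *
d=pickle.load(open("f0.pkl","rb"));f=d["top"];im=f["image"]
print("cam",-f["R"].T@f["t"],-d["side"]["R"].T@d["side"]["t"])
hsv=cv2.cvtColor(im,cv2.COLOR_RGB2HSV)
def comp(lo,hi,box):
    m=cv2.inRange(hsv,lo,hi);k=np.zeros_like(m);x0,y0,x1,y1=box;k[y0:y1,x0:x1]=m[y0:y1,x0:x1];return k
m=comp((60,100,20),(85,255,120),(300,155,385,245))
c=cv2.convexHull(np.vstack(cv2.findContours(m,0,1)[0]))
b=cv2.boxPoints(cv2.minAreaRect(c));print("mat px",b);w=ray(f,b,.004);print(w,w.mean(0))
for n,lo,hi in(("wood",(10,80,120),(22,190,255)),("orange",(0,200,120),(12,255,255)),("black",(0,0,0),(180,255,30))):
    m=comp(lo,hi,(325,165,370,215));p=np.argwhere(m)[:,::-1];print(n,len(p),p.min(0),p.max(0),p.mean(0))
m=comp((100,120,60),(130,255,255),(150,190,250,230));n,l,s,ce=cv2.connectedComponentsWithStats(m)
print(s[1:],ce[1:])
a=cv2.resize(im[145:260,150:255],None,fx=5.5,fy=5,interpolation=2);cv2.imwrite("pics/c1.png",a[:,:,::-1])
a=cv2.resize(im[155:245,300:385],None,fx=6,fy=6,interpolation=2);cv2.imwrite("pics/c2.png",a[:,:,::-1])
E
```

```text
cam [ 0.30217696 -0.01067904  1.30558768] [ 0.17216137 -1.11939529  1.07544111]
mat px [[308.7606  179.65787]
 [354.86618 164.7851 ]
 [373.32986 222.02261]
 [327.22427 236.89539]]
[[ 0.6558523  -0.07949666  0.004     ]
 [ 0.69558302 -0.19954324  0.004     ]
 [ 0.54467152 -0.24170736  0.004     ]
 [ 0.50695407 -0.12405135  0.004     ]] [ 0.60076523 -0.16119965  0.004     ]
wood 151 [338 176] [355 192] [348.82119205 182.70198675]
orange 101 [339 177] [356 200] [345.55445545 190.85148515]
black 15 [343 203] [351 207] [346.4        205.46666667]
[[228 208   7   8  45]
 [167 215   7   7  46]] [[231.04444444 211.6       ]
 [170.06521739 217.93478261]]
```

View pics/c1.png

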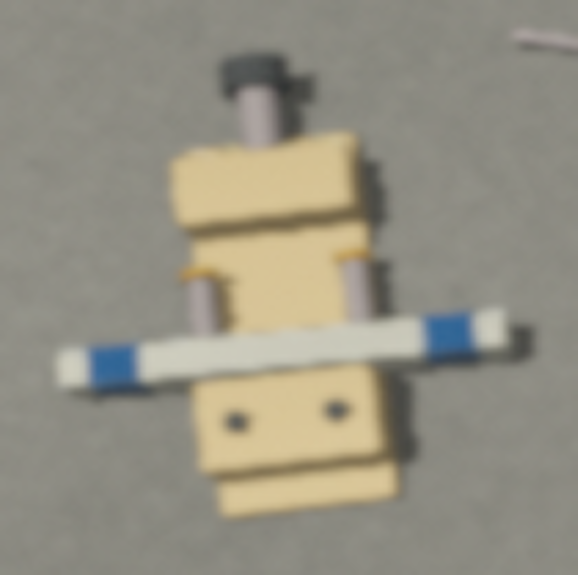

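View pics/c2.png

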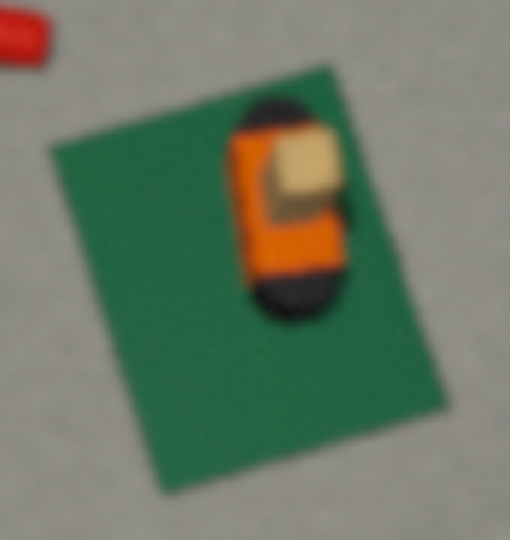

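The crop shows the vise's fixed jaw, with rear top corners at c1 (200,472) and (385,455). The plate is slightly cocked and its brass pin heads are visible. In c2 the mallet's handle top is centred near (311,160), with the head running (275,98) to (293,322).

Run:
```python
import pickle
from h import *
from scipy.optimize import least_squares
d=pickle.load(open("f0.pkl","rb"));f=d["top"]
c1=lambda p:np.array(p)/[5.5,5]+[150-.5+.5/5.5,145-.4]
c2=lambda p:np.array(p)/6+[300-.4,155-.4]
L=[((-45,40,59),(200,472)),((-45,-40,59),(385,455)),((-60,40,12),(220,516)),((-60,-40,12),(397,496)),((80,None,52),(182,228)),((80,None,52),(358,205)),((115,None,52),(172,158)),((115,None,52),(355,133))]
W=np.array([ray(f,[c1(p)],v[2]/1e3)[0] for v,p in L])
def res(q):
    R=np.array([[np.cos(q[2]),-np.sin(q[2])],[np.sin(q[2]),np.cos(q[2])]])
    l=(W[:,:2]-q[:2])@R*1e3;r=[]
    for (v,_),a in zip(L,l):
        r.append(a[0]-v[0]); 
        if v[1] is not None:r.append(a[1]-v[1])
    r+=[(l[4]+l[5])[1]/2,(l[6]+l[7])[1]/2]
    return r
s=least_squares(res,[.57,.18,.1]);q=s.x;print("vise",q,np.degrees(q[2]),np.round(s.fun,1))
R=np.array([[np.cos(q[2]),-np.sin(q[2])],[np.sin(q[2]),np.cos(q[2])]])
print("L-frame of plate back edge corners/blue", )
P=[(60,388),(508,347),(92,386),(136,382),(430,357),(472,352),(57,350),(505,310)]
print(((ray(f,c1(P),.05)[:,:2]-q[:2])@R*1e3).round(1))
print("handle",ray(f,c2([(283,133),(338,125),(343,187),(282,195)]),.106),ray(f,c2([(311,160)]),.106))
h=ray(f,c2([(275,98),(291,305)]),.044);print("head",h,h.mean(0),np.degrees(np.arctan2(*(h[0]-h[1])[[1,0]])))
h=ray(f,c2([(232,135),(248,272)]),.044);print("edge",np.degrees(np.arctan2(*(h[0]-h[1])[[1,0]])))
```

```text
vise [0.54339513 0.18592893 0.11877079] 6.805064792674601 [-0.   0.4 -1.5 -0.9  0.   1.   0.4  0.4 -1.6  0.5 -0.3  2.5 -0.3 -0.6]
L-frame of plate back edge corners/blue
[[   5.3  100.3]
 [   1.6  -99.4]
 [   4.6   86. ]
 [   4.2   66.4]
 [   0.9  -64.5]
 [   1.1  -83.3]
 [  24.4  100.2]
 [  20.2 -100.1]]
handle [[ 0.63512368 -0.16451439  0.106     ]
 [ 0.63838754 -0.18644541  0.106     ]
 [ 0.61303005 -0.18761043  0.106     ]
 [ 0.60980602 -0.16340351  0.106     ]] [[ 0.62405819 -0.17528865  0.106     ]]
head [[ 0.66747008 -0.1695508   0.044     ]
 [ 0.57902173 -0.17370569  0.044     ]] [ 0.6232459  -0.17162824  0.044     ] 2.689507646664567
edge 5.041841504678167
```

```bash
cat >> h.py <<'E'
VX=np.array([0.5434,0.1859]);VA=np.radians(6.805)
VR=np.array([[np.cos(VA),-np.sin(VA)],[np.sin(VA),np.cos(VA)]])
def w(x,y,z): # vise frame (m) -> world
    return [*(VX+VR@[x,y]),z]
def v(p): return (np.array(p[:2])-VX)@VR
E
python3 - <<'E'
from rig import arm
from h import *
for s in(90,-90):
    for p,a in(([.624,-.1735,.15],4.5),([.624,-.1735,.052],4.5),(w(-.06,.075,.06),6.8),(w(-.06,-.075,.125),6.8),(w(-.03,-.075,.06),6.8),(w(-.06,.075,.125),6.8)):
        j=arm.inverse_kinematics(p,[180,0,a+s]);print(s,None if j is None else np.round(j))
E
```

```text
90 [-29.  30.  56.  92. -26.  72.  36.]
90 [-28.  38.  56.  97. -35.  64.  42.]
90 [-52.  15.  22. 111.  -7.  55. -20.]
90 [-45.   7.  30. 112.  -4.  62.  -7.]
90 [-42.  15.  29. 112.  -9.  55.  -2.]
90 [-53.  11.  22. 108.  -5.  63. -22.]
-90 [ -35.   38.   70.   92.  -37.   76. -136.]
-90 [ -35.   47.   69.   97.  -47.   70. -129.]
-90 [ 19.  28. -63. 108.  28.  62. 132.]
-90 None
-90 [ 36.  27. -62. 108.  27.  61. 149.]
-90 [ 20.  21. -63. 104.  21.  67. 138.]
```

Run:
```python
from rig import arm
from h import *
O=[180,0,94.5]
t=lambda:round(arm.read_state()["t"],2)
arm.reach([.624,-.1735,.14],O);print(t())
arm.movel([.624,-.1735,.052],v=.12);print(t())
arm.gripper_to(.02,40);s=arm.read_state();print(t(),s["width"],s["finger_force"],s["position"])
arm.movel([.624,-.1735,.13],v=.15);s=arm.read_state();print(t(),s["width"],s["ft_force"],s["position"])
f=arm.grab_frame("top");import cv2;cv2.imwrite("pics/g.png",cv2.resize(f["image"][120:260,140:400],None,fx=3,fy=3)[:,:,::-1])
```

```text
3.06
3.94
5.01 0.023355709491835155 39.48969852179289 [ 0.62417942 -0.17350684  0.05207684]
5.67 0.02384584112934196 [-0.11682115  0.23912653 -2.94889375] [ 0.6235611  -0.17309293  0.12917624]
```

View pics/g.png

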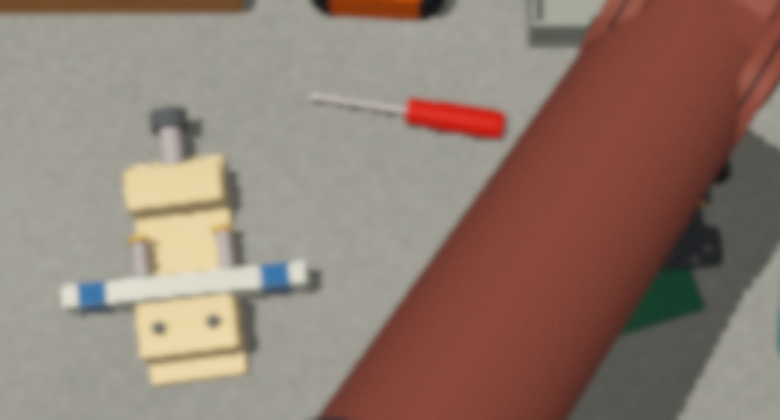

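Lifted: the weight reads 2.9 N, and the top view shows the vise untouched. Next comes the first push, on the right ear.

```bash
cat > push.py <<'E'
from rig import arm
from h import *
O=[180,0,96.8];ZL=.06;ZH=.124
def push(side,gap,N=9.5,sp=.010,go=.012,back=.007):
    """tap ear (side +1 left) whose gap is ~gap (m); returns tip x at stop"""
    y=.075*side; x=gap-.046-.004
    p=arm.read_state()["position"]; 
    arm.movel(w(x-.003,y,ZL),v=.18); arm.sleep(.15)
    f0=arm.read_state()["ft_force"]; 
    c=arm.movel(w(x+go,y,ZL),v=sp,contact_N=N)
    s=arm.read_state(); q=v(s["position"]); df=VR.T@(s["ft_force"]-f0)[:2]
    print("side",side,"stop",c,"tip x",round((q[0]+.046)*1e3,2),"dF",df.round(1),"t",round(s["t"],2),"w",round(s["width"]*1e3,2),flush=True)
    arm.movel(w(q[0]-back,y,ZL),v=.1)
    return q[0]+.046
def over(side,gap):
    p=arm.read_state()["position"];q=v(p);x=gap-.046-.009
    arm.movel(w(q[0],q[1],ZH),v=.22)
    arm.movel(w(x,.075*side,ZH),v=.3)
E
python3 - <<'E'
from push import *
arm.reach(w(-.060,-.075,ZH),O);print(arm.read_state()["t"])
push(-1,.001,N=8.5,sp=.007)
E
```

```text
6.9
side -1 stop True tip x 4.83 dF [ 0.4 -0.5] t 9.22 w 24.05
```

Run:
```python
from push import *
over(1,.0045);push(1,.0045,N=8.5,sp=.007)
over(-1,.005);push(-1,.005,N=8.5,sp=.007)
import cv2
f=arm.grab_frame("top");cv2.imwrite("pics/g2.png",cv2.resize(f["image"][145:260,150:255],None,fx=5.5,fy=5,interpolation=2)[:,:,::-1])
```

```text
side 1 stop True tip x 7.81 dF [0.7 0. ] t 12.82 w 24.15
side -1 stop True tip x 5.86 dF [ 0.1 -0.4] t 16.18 w 24.04
```

View pics/g2.png

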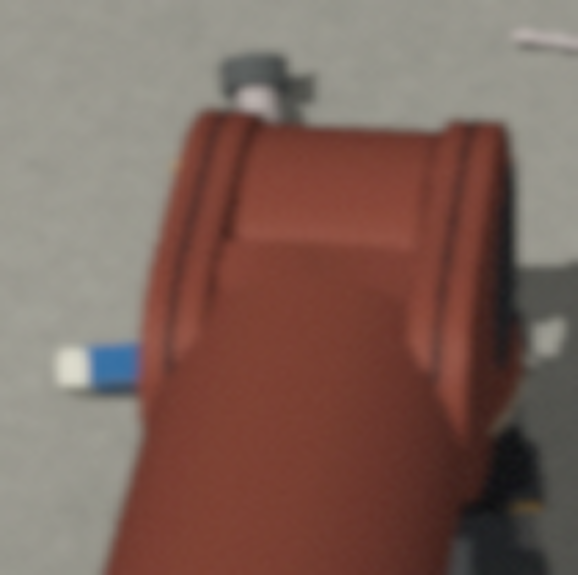

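The arm hides most of the vise. The left plate end is visible at (60,365) and has hardly moved. I'll measure by light touch and then push from contact.

```bash
cat >> push.py <<'E'
def tap(side,gap,N=10,sp=.006,go=.012):
    y=.075*side; x=gap-.046
    arm.movel(w(x-.007,y,ZL),v=.18); arm.sleep(.1)
    c=arm.movel(w(x+.006,y,ZL),v=.012,contact_N=2)
    a=v(arm.read_state()["position"])[0]
    c2=arm.movel(w(a+go,y,ZL),v=sp,contact_N=N)
    s=arm.read_state(); b=v(s["position"])[0]
    print("side",side,"touch",c,round((a+.046)*1e3,2),"stop",c2,round((b+.046)*1e3,2),"t",round(s["t"],2),"z",s["position"][2].round(4),flush=True)
    arm.movel(w(b-.005,y,ZL),v=.1)
    return b+.046
E
python3 - <<'E'
from push import *
tap(-1,.0055)
E
```

```text
side -1 touch True 5.89 stop True 6.38 t 18.41 z 0.0585
```

Run:
```python
from push import *
over(1,.0075);g=tap(1,.0075)
over(-1,.006);g=tap(-1,.006)
```

```text
side 1 touch True 7.53 stop True 14.72 t 22.62 z 0.0586
side -1 touch True 3.78 stop True 11.4 t 26.75 z 0.0588
```

Run:
```python
from push import *
R=.0114;L=.0147
for k in range(2):
    L-=.0026;over(1,L);n=tap(1,L);R-=(n-L)*.36;L=n
    over(-1,R);n=tap(-1,R);L_=L-(n-R)*.36;R=n
    print(round(L_*1e3,1),round(R*1e3,1))
```

```text
side 1 touch True 12.43 stop True 19.74 t 31.01 z 0.0585
side -1 touch True 8.74 stop True 16.38 t 35.25 z 0.0588
17.0 16.4
side 1 touch True 17.31 stop True 24.73 t 39.52 z 0.0585
side -1 touch True 13.68 stop True 21.43 t 43.77 z 0.0588
21.9 21.4
```

Run:
```python
from push import *
import cv2
p=arm.read_state()["position"];q=v(p)
arm.movel(w(q[0]-.01,q[1],ZL),v=.15)
arm.movel(w(q[0]-.01,q[1],.13),v=.2)
arm.reach([.606,-.166,.12],[180,0,94.5])
arm.movel([.606,-.166,.062],v=.12);arm.sleep(.1)
c=arm.movel([.606,-.166,.047],v=.015,contact_N=3.5);s=arm.read_state();print(c,s["position"],s["ft_force"],s["t"])
arm.gripper_to(.07,40)
arm.movel([.606,-.166,.19],v=.12)
arm.movej([-70.77,19.1,2.3,83.96,-.77,76.96,-3.35]);print(arm.read_state()["t"])
f=arm.grab_frame("top");cv2.imwrite("pics/e.png",cv2.resize(f["image"][140:260,140:400],None,fx=3,fy=3)[:,:,::-1])
```

```text
True [ 0.6059255  -0.16593208  0.05195421] [-1.29962771  0.36168436  5.08286896] 47.3
52.525
```

View pics/e.png

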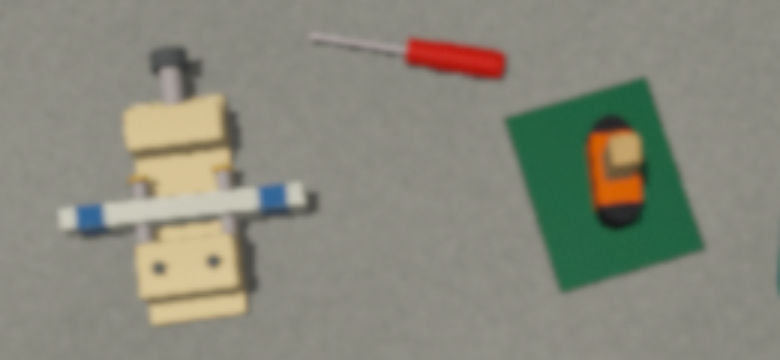

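The plate now stands well off the jaw face, with the pins showing behind it at (145,225) and (230,215). The mallet is upright on its mat at (617,170), and the arm is clear.

```bash
python3 -c "
from rig import arm
print(arm.job_done())"
```

```text
the job is handed in; nothing more can be done
None
```

The plate is about 21 mm off the jaw face at both ears by my touch measurements, the mallet stands upright and released on its green mat, and the job was handed in at about 52.5 s; no verdict was returned.

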